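# Put the spacer collars away on their two spindles

## Robot

A 7-joint arm with a two-finger parallel gripper is mounted at the origin on a cart in front of the work surface, level with it; the furniture and walls round the work are solid. World frame = base frame: x ahead of the robot, y to its left, z up, the work surface at z = 0. Lengths are in m, angles in rad, forces in N, time in s.
With the tool pointing down it reaches from about 0.35 to 0.9 m from the base axis. Payload 8.1 kg.
Tool frame: the origin (TCP) lies midway between the tips of the shut fingers; the grasp point (between the pads) lies 19 mm behind it; z points along the fingers, y is the line along which they close (so a half turn about z gives the same grasp; the last joint's range is limited). The gripper opens to 92 mm and grips with 3 to 60 N. Pads are 19 mm wide; open, the fingers measure 130 mm over their backs; the gripper's body (75 mm by 190 mm) begins 47 mm behind the grasp point.
Start: joints at [-1.274, 0.434, 0.025, 1.573, -0.012, 1.134, -0.075], TCP at [0.243, 0.576, 0.202] pointing down, gripper open.
Joint ranges: [-2.62, 2.62], [-0.44, 2.09], [-1.27, 1.32], [0.08, 2.57], [-1.32, 4.46], [0.12, 2], [-2.74, 2.74]. Speed limits (rad/s): [2.22, 2.22, 3.01, 3.01, 3.14, 3.14, 3.14].

## Interface

Orientations are given as a rotation vector (axis times angle).
In Python, from cell import arm gives the robot as it stands.
- The arm moves only by the tool arm_command, never from a script. Its arguments are lists of equal length, an entry for each row: "dp": the shift along the tool's x, y, z in units of 25 mm (1.0 is 25 mm), a list of three; "angular": the turn, a rotation vector about the tool's x, y, z in units of 0.15 rad (1.0 is 0.15 rad), a list of three; "claw": the opening, from 0 (shut) to 1 (fully open). In form: {"dp": [[x, y, z], ...], "angular": [[rx, ry, rz], ...], "claw": [claw, ...]}. A call has 1 to 10 rows; each row shifts and turns the commanded pose from where the row before left it, along the tool's axes as they then stand; what a row does not reach is not made up. A row lasts 1/10 s, in which the tool goes at most 50 mm and 8.59 degrees, less where a joint would pass 70% of its speed; a pose out of reach is approached as far as the arm can. A call with a number of a shift or a turn outside -1 to 1 is refused whole. A call with a gripper value outside its range is refused whole. The fingers move at their own pace and stop on an object; "force" is the grip in N (left out, the last holds). Time passes only in rows, so rows that do not move let the fingers close. It gives the time, the measured TCP pose, the force, the opening and the grip force at its end, in the units of the state.
- arm.observe(): the state, without advancing time (a new reading comes with each control period).
- arm.get_image(name): name is "scene" or "side" or "wrist"; returns a dict with "frame" (480x640x3 uint8, red, green, blue), "z_map" (480x640 float32, m along the optical axis (not along the pixel's ray), 0 where there is no reading), "K" (3x3 intrinsics, pixels), "R" (3x3) and "t" (3): a world point X has camera coordinates R X + t. Camera axes: x right, y down, z forward; pixel columns grow to the right and rows downward; lengths in m; the calibration is good to about 2 mm. A picture is of the moment at which its call begins.
- arm.sign_off(): hands the job in; it is judged then, once.
The state is a dict: "clock": time; "joints": joint angles; "dq": joint speeds; "joint_efforts": joint torques, N m; "position": TCP position; "ee_rot": TCP orientation; "force": force on the tool from outside, world axes, zero at the start; "ft_torque": the same for the moment, N m; "width": opening from 0.0 (shut) to 1.0 (fully open); "gripper_force": force on a finger pad.
Only numpy, scipy, OpenCV 4.12 (cv2) and the standard library are available. Lean on these libraries where they do the work, as an engineer would, in place of code of your own. Each camera call takes 0.05 s, during which the arm holds its last target. There are 200 camera calls.

## Task

Put the five spacer collars away on the two storage spindles, lying flat one on another over the pin: on the taller spindle with the green foot the black collar at the bottom, the red one on it and the brass one on top; on the shorter spindle with the yellow foot the white collar at the bottom and the blue one on top. Let go of everything, and leave the blade flange, the tape measure and the star knob where they are.

Things in the scene. Friction and masses are not known exactly. Their poses are not given: they have to be found in the camera images.
- tall_stand: The taller storage spindle: a round GREEN foot 72 mm across with an upright steel pin, held fast to the table by magnets (it does not move). Origin: centre of its underside, z up. The flat deck on which the first collar rests is 12 mm above the origin; the pin, 14 mm thick, stands on the centre and ends in a cone tip (8 mm) 66 mm above the origin.
- short_stand: The shorter storage spindle: the same foot, 72 mm across, but YELLOW, held fast to the table too. Origin: centre of its underside, z up. Deck 12 mm above the origin; the steel pin, 14 mm thick, ends in a cone-shaped tip 51 mm above the origin.
- black_collar: Black spacer collar, a plain loose ring lying flat: 58 mm outside diameter, 26 mm bore right through, 15 mm high. Origin: centre of its underside, z along the bore axis (up).
- red_collar: Red spacer collar, a plain loose ring lying flat: 50 mm outside diameter, 26 mm bore right through, 15 mm high. Origin: centre of its underside, z along the bore axis (up).
- brass_collar: Brass (bare golden metal) spacer collar, a plain loose ring lying flat: 42 mm outside diameter, 26 mm bore right through, 15 mm high. Origin: centre of its underside, z along the bore axis (up).
- white_collar: White spacer collar, a plain loose ring lying flat: 54 mm outside diameter, 26 mm bore right through, 15 mm high. Origin: centre of its underside, z along the bore axis (up).
- blue_collar: Blue spacer collar, a plain loose ring lying flat: 46 mm outside diameter, 26 mm bore right through, 15 mm high. Origin: centre of its underside, z along the bore axis (up).
- blade_flange: Bystander: loose grey steel blade flange, a 70 mm disc with a raised hub, 22 mm high. Origin: centre of its underside. Leave it alone. (Things lie on both sides of the fixed white rip fence, a rail up to 100 mm high that runs away from the robot: carry over it. The orange blade guard right of them is 290 mm high.)
- tape_measure: Bystander: loose yellow and black tape measure standing upright, 40 x 80 mm, 68 mm high. Origin: centre of its underside. Leave it alone.
- spare_knob: Bystander: loose black star knob, 46 mm across, 28 mm high, brass hub up. Origin: centre of its underside. Leave it alone.

How it is judged:
At the end, for the whole second after the job is handed in: Tall green-footed spindle, from the bottom: black, red, brass collar; short yellow-footed spindle: white, then blue. Every collar is within 9 mm of its pin's axis, within 4 mm of its height in the stack (12 mm + 15 mm for each collar below), level within 0.08 rad, at rest and released (horizontal distance between each of black_collar, red_collar, brass_collar and tall_stand below 0.009 m and z of black_collar in the frame of tall_stand between 0.008 and 0.016 m and angle between each of black_collar, red_collar, brass_collar, white_collar, blue_collar's own z axis and vertical below 0.08 rad and linear speed of each of black_collar, red_collar, brass_collar, white_collar, blue_collar below 0.02 m/s and z of red_collar in the frame of tall_stand between 0.023 and 0.031 m and z of brass_collar in the frame of tall_stand between 0.038 and 0.046 m and horizontal distance between each of white_collar, blue_collar and short_stand below 0.009 m and z of white_collar in the frame of short_stand between 0.008 and 0.016 m and z of blue_collar in the frame of short_stand between 0.023 and 0.031 m); the robot touches nothing.
It fails at once if the blade flange is pushed more than 30 mm from its place (distance of blade_flange from where it was at the start of the episode above 0.03 m).
It fails at once if the tape measure is pushed more than 30 mm from its place (distance of tape_measure from where it was at the start of the episode above 0.03 m).
It fails at once if the spare knob is pushed more than 30 mm from its place (distance of spare_knob from where it was at the start of the episode above 0.03 m).
It also fails if it takes over 115 s, if anything falls off the work surface, if the arm or the gripper's body presses on something with over 40 N, if the wrist force passes 120 N, or if a joint passes its speed limit or range.

## Working session

There is one attempt and no reset: what is moved stays moved. The work goes in short steps, Python scripts to look and compute and a tool call to move; the robot and the scene stay as the last step left them, time stands still between calls to the robot, and variables do not carry over. Pictures are saved under pics/ and viewed, at most 14 in all, crops included, and the job is handed in when it is done.

Besides the shell and the picture viewer there is one more tool, called after "Emit:" as name(argument=value, ...) on one line, values as JSON. arm_command: Moves the arm, as the interface text tells. Its arguments: {"type":"object","properties":{"dp":{"type":"array","items":{"type":"array","items":{"type":"number"}}},"angular":{"type":"array","items":{"type":"array","items":{"type":"number"}}},"claw":{"type":"array","items":{"type":"number"}},"force":{"type":"number"}},"required":["dp","angular","claw"]}

```bash
mkdir -p pics; python3 - <<'E'
from cell import arm
import cv2,numpy as np
s=arm.observe();print({k:np.round(v,3) for k,v in s.items()})
for n in("scene","side"):
    im=arm.get_image(n);cv2.imwrite(f"pics/{n}0.png",im["frame"][:,:,::-1]);np.savez(f"{n}0.npz",**im)
    print(n,im["K"].round(1).tolist(),(-im["R"].T@im["t"]).round(3),im["R"].round(2).tolist())
E
```

```text
{'clock': np.float64(0.0), 'joints': array([-1.274,  0.435,  0.025,  1.574, -0.012,  1.134, -0.075]), 'dq': array([ 0.   ,  0.   ,  0.001,  0.001, -0.   , -0.001, -0.   ]), 'joint_efforts': array([-0.0000e+00, -6.6785e+01,  9.8400e-01, -3.1445e+01, -6.1000e-02,
        4.3000e-02,  0.0000e+00]), 'position': array([0.243, 0.575, 0.201]), 'ee_rot': array([-6.240e-01, -3.079e+00,  3.000e-03]), 'force': array([-0.138, -0.231,  0.591]), 'ft_torque': array([-0.028,  0.038, -0.017]), 'gripper_force': np.float64(0.0), 'width': np.float64(1.0)}
scene [[528.8, 0.0, 316.9], [0.0, 528.8, 242.5], [0.0, 0.0, 1.0]] [ 0.026 -0.182  0.679] [[0.61, -0.79, -0.01], [-0.57, -0.43, -0.7], [0.55, 0.44, -0.71]]
side [[556.9, 0.0, 324.8], [0.0, 556.9, 239.0], [0.0, 0.0, 1.0]] [0.369 1.244 0.597] [[-0.99, -0.14, 0.01], [-0.07, 0.45, -0.89], [0.12, -0.88, -0.45]]
```

View pics/scene0.png

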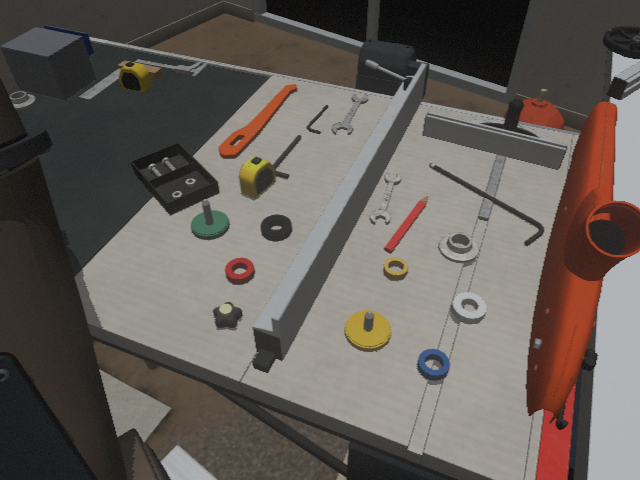

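View pics/side0.png

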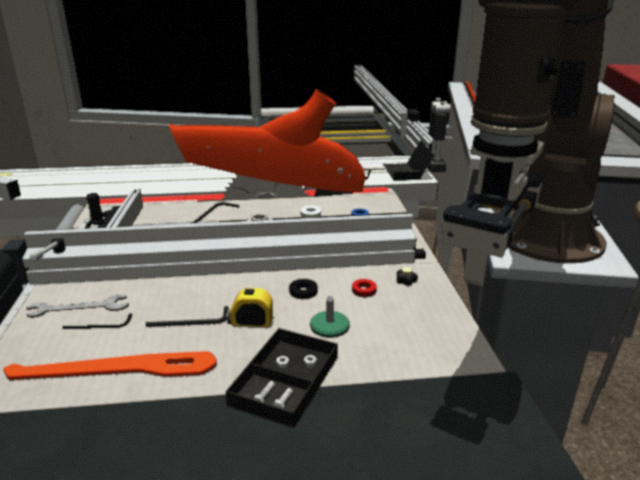

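The scene view shows the green stand at (209,224), black (276,228), red (239,270), knob (227,315), brass (396,268), yellow stand (368,330), white (469,307) and blue (433,364). The flange is at (460,245) and the tape at (257,176). The side view shows black, red and the green stand left of the fence.

```bash
cat > h.py <<'E'
import numpy as np,cv2
def pts(im):
    v,u=np.mgrid[:480,:640];z=im["z_map"].astype(float);K=im["K"]
    c=np.stack([(u-K[0,2])*z/K[0,0],(v-K[1,2])*z/K[1,1],z],-1)
    return (c-im["t"])@im["R"]
def plane(im,uv,h):
    K=im["K"];uv=np.asarray(uv,float).reshape(-1,2)
    d=np.c_[(uv-[K[0,2],K[1,2]])/[K[0,0],K[1,1]],np.ones(len(uv))]@im["R"]
    C=-im["R"].T@im["t"];return C+d*((h-C[2])/d[:,2])[:,None]
E
python3 - <<'E'
from h import *
im=dict(np.load("scene0.npz"));P=pts(im)
for n,(u,v),r,h in [("green",(209,224),24,.012),("black",(276,228),20,.015),("red",(239,270),20,.015),("brass",(396,268),17,.015),("yellow",(368,330),28,.012),("white",(469,307),24,.015),("blue",(433,364),21,.015),("knob",(227,315),20,.028),("flange",(460,247),26,.022),("tape",(257,176),25,.068)]:
    Q=P[v-r:v+r,u-r:u+r].reshape(-1,3)
    k=(abs(Q[:,2]-h)<.004)
    (x,y),R=cv2.minEnclosingCircle(Q[k,:2].astype(np.float32))
    print(n,k.sum(),"c",round(x,4),round(y,4),"D",round(2*R,4),"zmed",Q[k,2].mean().round(4),"mean",Q[k,:2].mean(0).round(4),"maxz",Q[:,2].max().round(3))
E
```

```text
green 701 c 0.4741 0.4479 D 0.1164 zmed 0.0108 mean [0.4656 0.4263] maxz 0.679
black 436 c 0.535 0.3203 D 0.0604 zmed 0.0137 mean [0.5334 0.3204] maxz 0.679
red 386 c 0.4164 0.2991 D 0.0531 zmed 0.0138 mean [0.415  0.2991] maxz 0.679
brass 229 c 0.5798 0.0919 D 0.043 zmed 0.0133 mean [0.5791 0.0909] maxz 0.679
yellow 1166 c 0.4465 0.0586 D 0.0722 zmed 0.0106 mean [0.4438 0.0564] maxz 0.679
white 558 c 0.5784 -0.0449 D 0.0556 zmed 0.0133 mean [ 0.5781 -0.0458] maxz 0.679
blue 465 c 0.4531 -0.0518 D 0.0464 zmed 0.0135 mean [ 0.4527 -0.0524] maxz 0.679
knob 114 c 0.3328 0.249 D 0.0214 zmed 0.0268 mean [0.3331 0.2484] maxz 0.679
flange 155 c 0.6939 0.0307 D 0.0425 zmed 0.0202 mean [0.6934 0.0302] maxz 0.679
tape 43 c 0.611 0.4326 D 0.0188 zmed 0.0662 mean [0.6106 0.4334] maxz 0.679
```

```bash
python3 - <<'E'
from h import *
from cell import arm
from scipy.spatial.transform import Rotation as Ro
print(Ro.from_rotvec(arm.observe()["ee_rot"]).as_matrix().round(3))
im=dict(np.load("scene0.npz"));P=pts(im);hsv=cv2.cvtColor(im["frame"],cv2.COLOR_RGB2HSV)
m=cv2.inRange(hsv,(60,60,20),(95,255,255));m[:,300:]=0;m[:190]=0
k=(m>0)&(abs(P[...,2]-.011)<.004);Q=P[k]
(x,y),R=cv2.minEnclosingCircle(Q[:,:2].astype(np.float32));print("green",len(Q),x,y,2*R,Q[:,:2].mean(0),hsv[230,205])
# pins
for n,(u,v),h in[("gpin",(207,210),.066),("ypin",(369,318),.051)]:
    A=P[v-18:v+18,u-12:u+12].reshape(-1,3);A=A[(A[:,2]>.025)&(A[:,2]<.08)];print(n,len(A),A.mean(0).round(4),A[:,2].max())
F=P[60:360,250:440].reshape(-1,3);F=F[(F[:,2]>.08)&(F[:,2]<.11)]
for a in np.arange(.25,.9,.1):
    q=F[abs(F[:,0]-a)<.02]; 
    if len(q):print("fence x",a.round(2),"y",np.percentile(q[:,1],[2,98]).round(3),q[:,2].max().round(3))
F=P[60:360,250:440].reshape(-1,3);F=F[(F[:,2]>.03)&(F[:,2]<.07)]
for a in (.3,.4,.5,.6):
    q=F[abs(F[:,0]-a)<.02]; 
    if len(q):print("fence low x",a,"y",np.percentile(q[:,1],[2,98]).round(3))
# side view check
s=dict(np.load("side0.npz"));S=pts(s)
for n,(u,v),r,h in[("black",(303,288),18,.015),("red",(364,287),16,.015)]:
    Q=S[v-r:v+r,u-r:u+r].reshape(-1,3);Q=Q[abs(Q[:,2]-h)<.004];(x,y),R=cv2.minEnclosingCircle(Q[:,:2].astype(np.float32));print("side",n,len(Q),x,y,2*R)
h2=cv2.cvtColor(s["frame"],cv2.COLOR_RGB2HSV);m=cv2.inRange(h2,(60,60,20),(95,255,255));k=(m>0)&(abs(S[...,2]-.011)<.004);k[:,:300]=0;k[:,:360]&=True
Q=S[k];(x,y),R=cv2.minEnclosingCircle(Q[:,:2].astype(np.float32));print("side green",len(Q),x,y,2*R)
E
```

```text
[[-0.921  0.389 -0.   ]
 [ 0.389  0.921 -0.001]
 [-0.    -0.001 -1.   ]]
green 637 0.4679228663444519 0.42543262243270874 0.07035304605960846 [0.46500829 0.42208813] [ 75  84 112]
gpin 139 [0.4656 0.4238 0.0462] 0.06655244418399966
ypin 117 [0.4444 0.0569 0.0394] 0.05134785275345296
fence x 0.35 y [0.131 0.15 ] 0.101
fence x 0.45 y [0.157 0.177] 0.1
fence x 0.55 y [0.185 0.204] 0.1
fence x 0.65 y [0.211 0.231] 0.1
fence x 0.75 y [0.239 0.257] 0.1
fence x 0.85 y [0.265 0.284] 0.1
fence low x 0.3 y [0.155 0.173]
fence low x 0.4 y [0.144 0.196]
fence low x 0.5 y [0.171 0.223]
fence low x 0.6 y [0.198 0.439]
side black 352 0.5380900502204895 0.32093653082847595 0.06297128647565842
side red 261 0.41920238733291626 0.30121153593063354 0.054357580840587616
side green 622 0.4705401062965393 0.43031859397888184 0.06961637735366821
```

Measurements agree with the given sizes: green is at about (.469,.427), yellow at (.447,.059), and the fence runs at about 15° from x. I'll turn the closing axis parallel to the fence.

```bash
cat > go.py <<'E'
import sys,numpy as np
from cell import arm
from scipy.spatial.transform import Rotation as Ro
def rel(t,yaw=15):
    s=arm.observe();R=Ro.from_rotvec(s["ee_rot"]).as_matrix()
    y=np.degrees(np.arctan2(R[1,1],R[0,1]))
    print("t",round(s["clock"],2),"pos",s["position"].round(4),"yaw",y.round(1),"zaxis",R[:,2].round(3),"w",round(s["width"],3),"gf",round(s["gripper_force"],1),"F",s["force"].round(1),"j7",s["joints"][6].round(2))
    print("units dp",(R.T@(np.array(t)-s["position"])/.025).round(2),"rz",(np.radians(y-yaw)/.15).round(2))
if __name__=="__main__": rel([float(a) for a in sys.argv[1:4]])
E
```

Emit:
arm_command(dp=[[0, 0, 0], [0, 0, 0], [0, 0, 0], [0, 0, 0], [0, 0, 0], [0, 0, 0], [0, 0, 0]], angular=[[0, 0, 1], [0, 0, 1], [0, 0, 1], [0, 0, 1], [0, 0, 1], [0, 0, 1], [0, 0, 0.05]], claw=[1, 1, 1, 1, 1, 1, 1], force=20)

```text
clock: 0.8
position: [0.243, 0.5755, 0.2016]
ee_rot: [1.913, 2.491, -0.001]
force: [-0.7, 0.0, 0.8]
width: 1.001
gripper_force: 0.0
```

```bash
python3 go.py .537 .321 .14
```

```text
t 0.8 pos [0.243  0.5755 0.2016] yaw 15.0 zaxis [-0.    -0.001 -1.   ] w 1.001 gf 0.0 F [-0.7  0.   0.8] j7 -0.9
units dp [-12.87   8.73   2.47] rz -0.01
```

Emit:
arm_command(dp=[[-0.9, 0.6, 0.15], [-1, 0.7, 0.2], [-1, 0.7, 0.2], [-1, 0.7, 0.2], [-1, 0.7, 0.2], [-1, 0.7, 0.2], [-1, 0.7, 0.2], [-1, 0.7, 0.2], [-1, 0.7, 0.2], [-1, 0.7, 0.2]], angular=[[0, 0, 0], [0, 0, 0], [0, 0, 0], [0, 0, 0], [0, 0, 0], [0, 0, 0], [0, 0, 0], [0, 0, 0], [0, 0, 0], [0, 0, 0]], claw=[1, 1, 1, 1, 1, 1, 1, 1, 1, 1])

```text
clock: 1.8
position: [0.475, 0.3807, 0.1529]
ee_rot: [-1.904, -2.499, 0.001]
force: [0.3, 1.2, -0.0]
width: 1.001
gripper_force: 0.0
```

Emit:
arm_command(dp=[[-1, 0.65, 0.2], [-1, 0.65, 0.2], [-0.9, 0.5, 0.1], [0, 0, 0], [0, 0, 0]], angular=[[0, 0, 0], [0, 0, 0], [0, 0, 0], [0, 0, 0], [0, 0, 0]], claw=[1, 1, 1, 1, 1])

```text
clock: 2.3
position: [0.5367, 0.3228, 0.1405]
ee_rot: [-1.908, -2.495, 0.001]
force: [-1.1, -0.3, 0.2]
width: 0.996
gripper_force: 0.0
```

```bash
python3 go.py .537 .321 .005; python3 - <<'E'
from h import *
from cell import arm
im=arm.get_image("wrist");cv2.imwrite("pics/w1.png",im["frame"][:,:,::-1])
P=pts(im);print((-im["R"].T@im["t"]).round(3))
Q=P.reshape(-1,3);k=(abs(Q[:,2]-.014)<.005)&(np.hypot(Q[:,0]-.537,Q[:,1]-.321)<.04);print(k.sum(),cv2.minEnclosingCircle(Q[k,:2].astype(np.float32)),Q[k].mean(0))
E
```

```text
t 2.3 pos [0.5367 0.3228 0.1405] yaw 15.2 zaxis [-0.001 -0.    -1.   ] w 0.996 gf 0.0 F [-1.1 -0.3  0.2] j7 -0.21
units dp [-0.07 -0.    5.42] rz 0.02
[0.517 0.397 0.323]
2987 ((0.5368133187294006, 0.3195275068283081), 0.029129991307854652) [0.53658504 0.32083604 0.01479669]
```

View pics/w1.png

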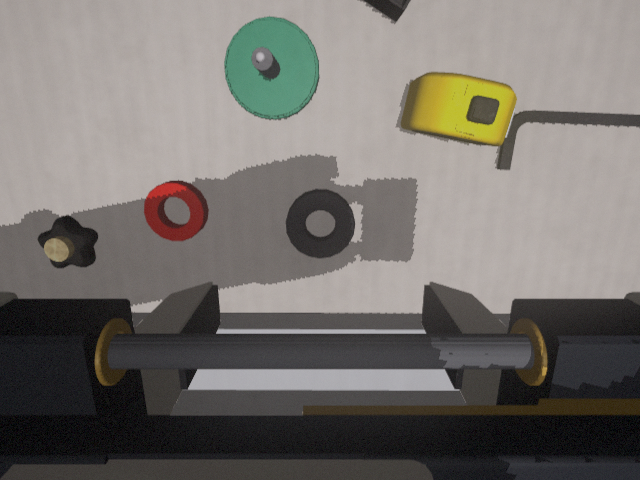

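The wrist view shows the black collar at (320,223), red at (177,211), the green foot at (272,68) and the knob at (68,242). The gripper is centred on the black collar at column ~322. I'll refine red and green here, then descend.

```bash
cat >> h.py <<'E'
def meas(im,c,rad,h,tol=.004):
    Q=pts(im).reshape(-1,3);k=(abs(Q[:,2]-h)<tol)&(np.hypot(Q[:,0]-c[0],Q[:,1]-c[1])<rad)
    (x,y),R=cv2.minEnclosingCircle(Q[k,:2].astype(np.float32));print(k.sum(),"c",round(x,4),round(y,4),"D",round(2*R,4),"mean",Q[k].mean(0).round(4))
E
python3 - <<'E'
from h import *
from cell import arm
im=arm.get_image("wrist")
meas(im,(.537,.321),.036,.015);meas(im,(.417,.3),.033,.015);meas(im,(.469,.427),.045,.012);meas(im,(.469,.427),.02,.058,.01)
E
```

```text
2937 c 0.537 0.3198 D 0.0579 mean [0.5366 0.3207 0.0149]
2109 c 0.4183 0.2989 D 0.05 mean [0.4185 0.2999 0.0148]
6947 c 0.4702 0.4257 D 0.0717 mean [0.4708 0.4262 0.0119]
456 c 0.4706 0.425 D 0.0138 mean [0.4713 0.425  0.061 ]
```

Emit:
arm_command(dp=[[-0.05, 0, 0.9], [0, 0, 1], [0, 0, 1], [0, 0, 1], [0, 0, 1], [0, 0, 0.5], [0, 0, 0], [0, 0, 0]], angular=[[0, 0, 0], [0, 0, 0], [0, 0, 0], [0, 0, 0], [0, 0, 0], [0, 0, 0], [0, 0, 0], [0, 0, 0]], claw=[1, 1, 1, 1, 1, 1, 1, 1])

```text
clock: 3.2
position: [0.5371, 0.3229, 0.0065]
ee_rot: [1.909, 2.495, 0.001]
force: [0.4, -0.2, 0.1]
width: 1.001
gripper_force: 0.0
```

Emit:
arm_command(dp=[[0, 0, 0], [0, 0, 0], [0, 0, 0], [0, 0, 0], [0, 0, 0], [0, 0, 0], [0, 0, 0], [0, 0, 0]], angular=[[0, 0, 0], [0, 0, 0], [0, 0, 0], [0, 0, 0], [0, 0, 0], [0, 0, 0], [0, 0, 0], [0, 0, 0]], claw=[0.5, 0.5, 0.5, 0.5, 0.5, 0.5, 0.5, 0.5], force=20)

```text
clock: 4.0
position: [0.5369, 0.3222, 0.0058]
ee_rot: [1.91, 2.494, -0.0]
force: [-0.2, 0.3, -0.9]
width: 0.498
gripper_force: 0.0
```

```bash
python3 - <<'E'
from h import *
from cell import arm
im=arm.get_image("wrist");cv2.imwrite("pics/w2.png",im["frame"][:,:,::-1])
E
```

```text
(no output)
```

View pics/w2.png

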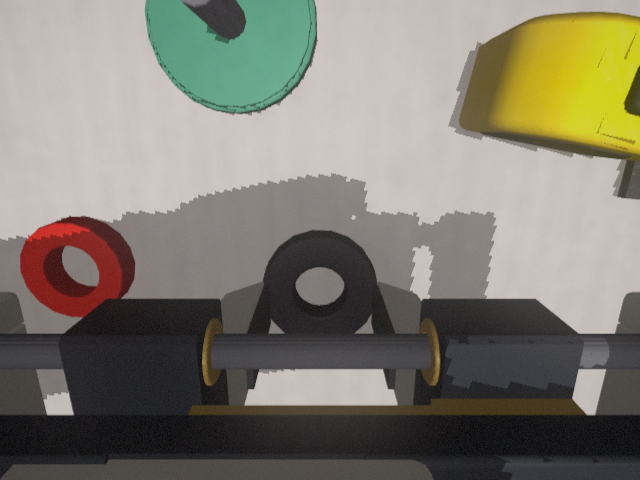

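The black collar is at (320,285) with the fingers apparently behind its centre. I'll check where it is relative to the TCP.

```bash
python3 - <<'E'
from h import *
from cell import arm
from scipy.spatial.transform import Rotation as Ro
im=arm.get_image("wrist");s=arm.observe();R=Ro.from_rotvec(s["ee_rot"]).as_matrix()
meas(im,(.537,.335),.05,.015)
for o in ([0,0,0],[0,.023,0],[0,-.023,0],[0,.023,-.019]):
    X=s["position"]+R@np.array(o);c=im["R"]@X+im["t"];p=im["K"]@c;print(o,p[:2]/p[2])
E
```

```text
7271 c 0.5369 0.3201 D 0.0579 mean [0.5362 0.3234 0.0148]
[0, 0, 0] [320.63845301 281.53136683]
[0, 0.023, 0] [365.54691269 281.57072328]
[0, -0.023, 0] [275.72578998 281.4920067 ]
[0, 0.023, -0.019] [370.13036085 297.46758846]
```

Emit:
arm_command(dp=[[0, 0, 0], [0, 0, 0], [0, 0, 0], [0, 0, 0], [0, 0, 0], [0, 0, 0]], angular=[[0, 0, 0], [0, 0, 0], [0, 0, 0], [0, 0, 0], [0, 0, 0], [0, 0, 0]], claw=[0.2, 0.2, 0.2, 0.2, 0.2, 0.2], force=25)

```text
clock: 4.7
position: [0.5369, 0.3222, 0.0058]
ee_rot: [1.91, 2.494, 0.0]
force: [-0.2, -0.9, 0.3]
width: 0.2
gripper_force: 0.0
```

```bash
python3 - <<'E'
from h import *
from cell import arm
im=arm.get_image("wrist");b=arm.get_image("side")
a=cv2.resize(im["frame"],(400,300));c=cv2.resize(b["frame"][150:390,180:500],(400,300))
cv2.imwrite("pics/w3.png",np.hstack([a,c])[:,:,::-1]);meas(im,(.537,.335),.05,.015)
Q=pts(im)[300:400,200:440].reshape(-1,3);Q=Q[(Q[:,2]<.1)]
print(np.histogram(Q[:,2],10),Q.min(0),Q.max(0))
E
```

```text
4821 c 0.5364 0.321 D 0.0578 mean [0.5344 0.3293 0.0148]
(array([2047, 1018,    0,   74,  188,  620,  578,  556,  215,  261]), array([-0.00168879,  0.00847981,  0.01864841,  0.02881701,  0.03898561,
        0.04915421,  0.05932281,  0.06949141,  0.07966001,  0.08982861,
        0.09999721])) [ 0.51681027  0.24332217 -0.00168879] [0.57582743 0.35793531 0.09999721]
```

View pics/w3.png

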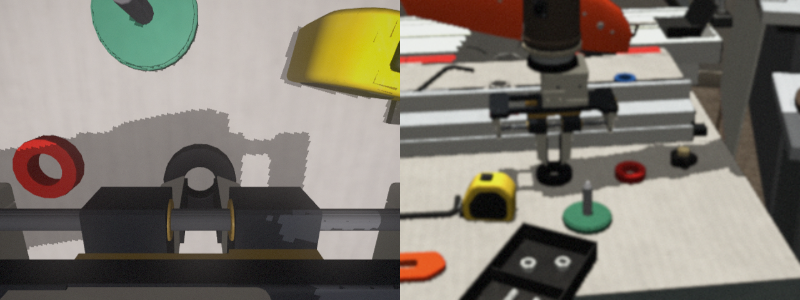

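Fingers at 0.2 met nothing. They seem to sit above or behind the collar, so I'll measure the fingertips in the side and scene views.

```bash
python3 - <<'E'
from h import *
from cell import arm
out=[]
for n in("side","scene"):
    im=arm.get_image(n);P=pts(im)
    K=im["K"];c=im["R"]@np.array([.537,.322,.006])+im["t"];p=K@c;p=p[:2]/p[2];print(n,"tcp px",p)
    u,v=p.astype(int);out.append(cv2.resize(im["frame"][max(v-90,0):v+30,u-60:u+60],(400,400),interpolation=cv2.INTER_CUBIC))
    Q=P[v-90:v+30,u-60:u+60].reshape(-1,3);Q=Q[np.hypot(Q[:,0]-.537,Q[:,1]-.322)<.08]
    for a in np.arange(.0,.1,.01):
        q=Q[(Q[:,2]>=a)&(Q[:,2]<a+.01)]
        if len(q):print(round(a,3),len(q),"x",np.percentile(q[:,0],[3,97]).round(3),"y",np.percentile(q[:,1],[3,97]).round(3))
cv2.imwrite("pics/c4.png",np.hstack(out)[:,:,::-1])
E
```

```text
side tcp px [302.84700831 289.770502  ]
0.0 1822 x [0.465 0.604] y [0.257 0.394]
0.01 365 x [0.511 0.562] y [0.297 0.348]
0.03 29 x [0.519 0.554] y [0.322 0.336]
0.04 75 x [0.512 0.559] y [0.321 0.339]
0.05 84 x [0.511 0.56 ] y [0.323 0.341]
0.06 86 x [0.51 0.56] y [0.323 0.34 ]
0.07 100 x [0.509 0.561] y [0.32 0.34]
0.08 69 x [0.509 0.562] y [0.321 0.341]
0.09 7 x [0.459 0.526] y [0.289 0.33 ]
scene tcp px [275.97596446 226.70817315]
0.0 537 x [0.468 0.602] y [0.267 0.378]
0.01 341 x [0.507 0.559] y [0.294 0.337]
0.02 2 x [0.546 0.55 ] y [0.317 0.32 ]
0.03 41 x [0.522 0.557] y [0.308 0.326]
0.04 66 x [0.512 0.56 ] y [0.307 0.325]
0.05 32 x [0.511 0.559] y [0.306 0.319]
0.06 28 x [0.511 0.528] y [0.305 0.311]
0.07 6 x [0.512 0.527] y [0.305 0.31 ]
0.09 19 x [0.53  0.616] y [0.289 0.353]
```

View pics/c4.png

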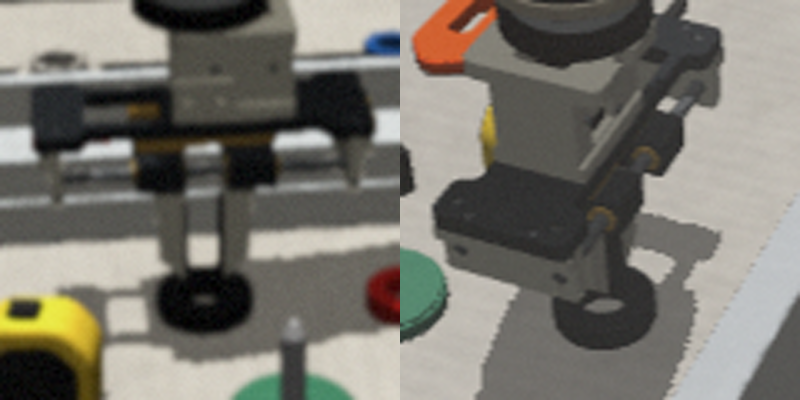

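The side view shows the fingertips at (190,270) and (235,270), hanging above the collar. Depth puts them at z≈0.029 while the reported TCP z is 0.006, so the real tips sit about 23 mm above the reported TCP. I'll open and descend further, watching the force.

Emit:
arm_command(dp=[[0, 0, 0], [0, 0, 0], [0, 0, 0], [0, 0, 0], [0, 0, 0], [-0.08, 0, 0], [0, 0, 0.3], [0, 0, 0.3], [0, 0, 0.2], [0, 0, 0]], angular=[[0, 0, 0], [0, 0, 0], [0, 0, 0], [0, 0, 0], [0, 0, 0], [0, 0, 0], [0, 0, 0], [0, 0, 0], [0, 0, 0], [0, 0, 0]], claw=[0.9, 0.9, 0.9, 0.9, 0.9, 0.9, 0.9, 0.9, 0.9, 0.9])

```text
clock: 5.9
position: [0.5367, 0.3198, -0.0155]
ee_rot: [-1.91, -2.493, 0.003]
force: [-0.6, 0.5, -0.1]
width: 0.898
gripper_force: 0.0
```

```bash
python3 go.py .537 .320 .005; python3 - <<'E'
from h import *
from cell import arm
im=arm.get_image("side");P=pts(im)
Q=P[200:310,240:370].reshape(-1,3);Q=Q[(abs(Q[:,1]-.33)<.02)&(abs(Q[:,0]-.537)<.09)&((abs(Q[:,0]-.537)>.033)|(Q[:,2]>.018))]
for a in np.arange(-.002,.06,.004):
    q=Q[(Q[:,2]>=a)&(Q[:,2]<a+.004)&(Q[:,1]<.338)];print(a.round(3),len(q),q[:,0].round(3).tolist()[:6])
E
```

```text
t 5.9 pos [ 0.5367  0.3198 -0.0155] yaw 15.1 zaxis [-0.002 -0.001 -1.   ] w 0.898 gf 0.0 F [-0.6  0.5 -0.1] j7 -0.16
units dp [ 0.    0.01 -0.82] rz 0.01
-0.002 246 [0.624, 0.622, 0.62, 0.618, 0.616, 0.614]
0.002 90 [0.622, 0.626, 0.607, 0.625, 0.623, 0.616]
0.006 1 [0.578]
0.01 6 [0.496, 0.493, 0.491, 0.495, 0.494, 0.491]
0.014 8 [0.496, 0.494, 0.496, 0.493, 0.491, 0.489]
0.018 22 [0.492, 0.488, 0.486, 0.495, 0.491, 0.489]
0.022 14 [0.488, 0.495, 0.493, 0.491, 0.488, 0.482]
0.026 16 [0.492, 0.492, 0.486, 0.482, 0.48, 0.495]
0.03 17 [0.496, 0.49, 0.482, 0.496, 0.494, 0.49]
0.034 16 [0.483, 0.494, 0.482, 0.496, 0.492, 0.489]
0.038 22 [0.496, 0.49, 0.488, 0.483, 0.494, 0.492]
0.042 14 [0.49, 0.496, 0.49, 0.486, 0.485, 0.482]
0.046 22 [0.496, 0.494, 0.492, 0.49, 0.486, 0.484]
0.05 13 [0.484, 0.495, 0.494, 0.492, 0.49, 0.488]
0.054 27 [0.497, 0.495, 0.578, 0.497, 0.494, 0.49]
0.058 19 [0.495, 0.481, 0.479, 0.492, 0.488, 0.486]
```

No force, and the tips are now at z≈0.008. Another 3 mm, then close.

Emit:
arm_command(dp=[[0, 0, 0.12], [0, 0, 0], [0, 0, 0], [0, 0, 0], [0, 0, 0], [0, 0, 0], [0, 0, 0]], angular=[[0, 0, 0], [0, 0, 0], [0, 0, 0], [0, 0, 0], [0, 0, 0], [0, 0, 0], [0, 0, 0]], claw=[0.9, 0.3, 0.3, 0.3, 0.3, 0.3, 0.3], force=25)

```text
clock: 6.65
position: [0.5375, 0.3203, -0.0171]
ee_rot: [1.91, 2.494, 0.0]
force: [0.0, 0.3, 0.6]
width: 0.616
gripper_force: 25.0
```

Emit:
arm_command(dp=[[0, 0, -0.6], [0, 0, -1], [0, 0, -1], [0, 0, -0.9], [0.75, -0.25, 0], [1, -0.3, 0], [1, -0.35, 0], [1, -0.3, 0], [1, -0.3, 0], [0, 0, 0]], angular=[[0, 0, 0], [0, 0, 0], [0, 0, 0], [0, 0, 0], [0, 0, 0], [0, 0, 0], [0, 0, 0], [0, 0, 0], [0, 0, 0], [0, 0, 0]], claw=[0.3, 0.3, 0.3, 0.3, 0.3, 0.3, 0.3, 0.3, 0.3, 0.3])

```text
clock: 7.65
position: [0.467, 0.4299, 0.0711]
ee_rot: [-1.901, -2.497, -0.002]
force: [0.0, 0.7, 0.2]
width: 0.617
gripper_force: 25.0
```

Emit:
arm_command(dp=[[0, 0, 0]], angular=[[0, 0, 0]], claw=[0.3])

```text
clock: 7.75
position: [0.47, 0.4257, 0.0711]
ee_rot: [1.908, 2.495, 0.001]
force: [0.3, -0.3, -0.3]
width: 0.612
gripper_force: 25.0
```

```bash
python3 go.py .4705 .4255 -.004; python3 - <<'E'
from h import *
from cell import arm
im=arm.get_image("wrist");cv2.imwrite("pics/w5.png",im["frame"][:,:,::-1])
meas(im,(.47,.4255),.04,.085,.01);meas(im,(.4185,.3),.033,.015)
E
```

```text
t 7.75 pos [0.47   0.4257 0.0711] yaw 15.2 zaxis [ 0.  0. -1.] w 0.612 gf 25.0 F [ 0.3 -0.3 -0.3] j7 -0.39
units dp [-0.01  0.01  3.  ] rz 0.02
655 c 0.4684 0.4344 D 0.0606 mean [0.4683 0.4316 0.0924]
157 c 0.4384 0.299 D 0.0204 mean [0.4396 0.2982 0.0146]
```

View pics/w5.png

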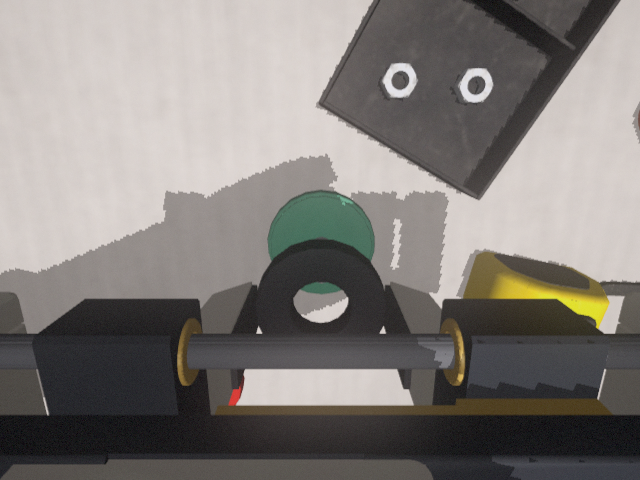

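The black collar is held level at (320,295) over the green foot at (321,240). Lowering it onto the pin.

Emit:
arm_command(dp=[[0, 0, 0.5], [0, 0, 0.6], [0, 0, 0.6], [0, 0, 0.6], [0, 0, 0.6], [0, 0, 0.06], [0, 0, 0]], angular=[[0, 0, 0], [0, 0, 0], [0, 0, 0], [0, 0, 0], [0, 0, 0], [0, 0, 0], [0, 0, 0]], claw=[0.3, 0.3, 0.3, 0.3, 0.3, 0.3, 0.3])

```text
clock: 8.5
position: [0.47, 0.4247, -0.0048]
ee_rot: [-1.91, -2.494, 0.002]
force: [0.3, -0.5, -0.4]
width: 0.619
gripper_force: 25.0
```

Emit:
arm_command(dp=[[0, 0, 0], [0, 0, 0], [0, 0, 0], [0, 0, -1], [0, 0, -1], [0, 0, -1], [-0.7, -0.5, 0], [-0.9, -0.7, 0], [-0.9, -0.7, 0], [-0.9, -0.7, 0]], angular=[[0, 0, 0], [0, 0, 0], [0, 0, 0], [0, 0, 0], [0, 0, 0], [0, 0, 0], [0, 0, 0], [0, 0, 0], [0, 0, 0], [0, 0, 0]], claw=[0.85, 0.85, 0.85, 0.85, 0.85, 0.85, 0.85, 0.85, 0.85, 0.85])

```text
clock: 9.5
position: [0.4293, 0.3253, 0.0717]
ee_rot: [1.91, 2.494, 0.001]
force: [0.5, -0.0, 0.1]
width: 0.853
gripper_force: 0.0
```

Emit:
arm_command(dp=[[-0.9, -0.7, 0], [0, 0, 0], [0, 0, 0]], angular=[[0, 0, 0], [0, 0, 0], [0, 0, 0]], claw=[0.85, 0.85, 0.85])

```text
clock: 9.8
position: [0.4189, 0.2999, 0.0719]
ee_rot: [-1.911, -2.493, -0.002]
force: [-0.5, 0.5, 0.2]
width: 0.85
gripper_force: 0.0
```

```bash
python3 go.py .4184 .2994 -.0175; python3 - <<'E'
from h import *
from cell import arm
im=arm.get_image("wrist");meas(im,(.4184,.2994),.033,.015);meas(im,(.47,.4255),.036,.027);meas(im,(.47,.4255),.02,.056,.01)
E
```

```text
t 9.8 pos [0.4189 0.2999 0.0719] yaw 15.1 zaxis [ 0.001  0.001 -1.   ] w 0.85 gf 0.0 F [-0.5  0.5  0.2] j7 -0.3
units dp [-0.02 -0.03  3.57] rz 0.01
3161 c 0.4178 0.299 D 0.05 mean [0.4176 0.3002 0.0148]
7161 c 0.4697 0.4246 D 0.0582 mean [0.468  0.4243 0.027 ]
964 c 0.4696 0.4256 D 0.0142 mean [0.4675 0.4241 0.0588]
```

Black is seated: top at 0.027 and centred. Now red.

Emit:
arm_command(dp=[[-0.03, -0.04, 0.7], [0, 0, 0.9], [0, 0, 0.9], [0, 0, 0.7], [0, 0, 0.37], [0, 0, 0], [0, 0, 0], [0, 0, 0], [0, 0, 0], [0, 0, 0]], angular=[[0, 0, 0], [0, 0, 0], [0, 0, 0], [0, 0, 0], [0, 0, 0], [0, 0, 0], [0, 0, 0], [0, 0, 0], [0, 0, 0], [0, 0, 0]], claw=[0.85, 0.85, 0.85, 0.85, 0.85, 0.85, 0.3, 0.3, 0.3, 0.3])

```text
clock: 10.85
position: [0.4182, 0.2992, -0.0174]
ee_rot: [1.91, 2.494, 0.002]
force: [0.3, -0.8, 0.3]
width: 0.555
gripper_force: 0.0
```

Emit:
arm_command(dp=[[0, 0, 0], [0, 0, 0], [0, 0, 0]], angular=[[0, 0, 0], [0, 0, 0], [0, 0, 0]], claw=[0.3, 0.3, 0.3])

```text
clock: 11.15
position: [0.4182, 0.2992, -0.0175]
ee_rot: [1.91, 2.494, 0.001]
force: [-1.0, -0.3, 5.8]
width: 0.53
gripper_force: 25.0
```

Emit:
arm_command(dp=[[0, 0, -0.7], [0, 0, -1], [0, 0, -1], [0, 0, -0.9], [0.7, 0.5, 0], [0.9, 0.7, 0], [0.9, 0.7, 0], [0.9, 0.7, 0], [0.93, 0.7, 0], [0, 0, 0]], angular=[[0, 0, 0], [0, 0, 0], [0, 0, 0], [0, 0, 0], [0, 0, 0], [0, 0, 0], [0, 0, 0], [0, 0, 0], [0, 0, 0], [0, 0, 0]], claw=[0.3, 0.3, 0.3, 0.3, 0.3, 0.3, 0.3, 0.3, 0.3, 0.3])

```text
clock: 12.15
position: [0.4696, 0.4291, 0.0717]
ee_rot: [-1.906, -2.496, -0.004]
force: [0.3, 0.1, 0.0]
width: 0.53
gripper_force: 25.0
```

Emit:
arm_command(dp=[[0, 0, 0]], angular=[[0, 0, 0]], claw=[0.3])

```text
clock: 12.25
position: [0.469, 0.4248, 0.0715]
ee_rot: [1.909, 2.495, -0.002]
force: [-0.9, -0.8, -1.5]
width: 0.526
gripper_force: 25.0
```

```bash
python3 go.py .4698 .4250 .0115
```

```text
t 12.25 pos [0.469  0.4248 0.0715] yaw 15.1 zaxis [-0.001 -0.001 -1.   ] w 0.526 gf 25.0 F [-0.9 -0.8 -1.5] j7 -0.38
units dp [0.   0.03 2.4 ] rz 0.02
```

Emit:
arm_command(dp=[[0, 0.03, 0.5], [0, 0, 0.6], [0, 0, 0.6], [0, 0, 0.6], [0, 0, 0.1], [0, 0, 0], [0, 0, 0], [0, 0, 0], [0, 0, 0], [0, 0, 0]], angular=[[0, 0, 0], [0, 0, 0], [0, 0, 0], [0, 0, 0], [0, 0, 0], [0, 0, 0], [0, 0, 0], [0, 0, 0], [0, 0, 0], [0, 0, 0]], claw=[0.3, 0.3, 0.3, 0.3, 0.3, 0.3, 0.8, 0.8, 0.8, 0.8])

```text
clock: 13.25
position: [0.4702, 0.4253, 0.0124]
ee_rot: [1.91, 2.494, 0.001]
force: [0.4, -0.6, 0.3]
width: 0.789
gripper_force: 0.0
```

Emit:
arm_command(dp=[[0, 0, -0.7], [0, 0, -1], [0, 0, -1], [0, 0, -1], [-0.6, 0.05, -0.6], [-0.9, 0.05, 0], [-1, 0.05, 0], [-1, 0.05, 0], [-1, 0.05, 0], [-1, 0.05, 0]], angular=[[0, 0, 0], [0, 0, 0], [0, 0, 0], [0, 0, 0], [0, 0, 0], [0, 0, 0], [0, 0, 0], [0, 0, 0], [0, 0, 0], [0, 0, 0]], claw=[0.8, 0.8, 0.8, 0.8, 0.8, 0.8, 0.8, 0.8, 0.8, 0.8])

```text
clock: 14.25
position: [0.5135, 0.2918, 0.1194]
ee_rot: [1.911, 2.493, -0.001]
force: [-0.3, 0.0, -0.2]
width: 0.799
gripper_force: 0.0
```

Emit:
arm_command(dp=[[-1, 0.05, 0], [-1, 0.05, 0], [-1, 0.05, 0], [-1, 0.05, 0], [-1, 0.05, 0], [-1, 0.05, 0], [-1, 0.05, 0], [-1, 0.05, 0], [-0.5, 0, 0], [0, 0, 0]], angular=[[0, 0, 0], [0, 0, 0], [0, 0, 0], [0, 0, 0], [0, 0, 0], [0, 0, 0], [0, 0, 0], [0, 0, 0], [0, 0, 0], [0, 0, 0]], claw=[0.8, 0.8, 0.8, 0.8, 0.8, 0.8, 0.8, 0.8, 0.8, 0.8])

```text
clock: 15.25
position: [0.5782, 0.0888, 0.1195]
ee_rot: [1.915, 2.49, -0.001]
force: [-0.1, 0.4, 0.0]
width: 0.8
gripper_force: 0.0
```

```bash
python3 - <<'E'
from h import *
from cell import arm
im=arm.get_image("wrist");meas(im,(.58,.0915),.03,.015)
s=arm.get_image("side");meas(s,(.4725,.4295),.04,.042)
E
python3 go.py .5798 .0915 -.0175
```

```text
1366 c 0.5821 0.0898 D 0.042 mean [0.5819 0.0906 0.0147]
319 c 0.4708 0.4278 D 0.0521 mean [0.47   0.4315 0.0425]
t 15.35 pos [0.5777 0.0924 0.1194] yaw 15.1 zaxis [-0.001  0.001 -1.   ] w 0.799 gf 0.0 F [ 0.3  0.7 -0.4] j7 0.19
units dp [-0.06  0.07  5.48] rz 0.01
```

Emit:
arm_command(dp=[[-0.12, 0.12, 0.7], [0, 0, 1], [0, 0, 1], [0, 0, 1], [0, 0, 1], [0, 0, 0.6], [0, 0, 0.18], [0, 0, 0], [0, 0, 0], [0, 0, 0]], angular=[[0, 0, 0], [0, 0, 0], [0, 0, 0], [0, 0, 0], [0, 0, 0], [0, 0, 0], [0, 0, 0], [0, 0, 0], [0, 0, 0], [0, 0, 0]], claw=[0.8, 0.8, 0.8, 0.8, 0.8, 0.8, 0.8, 0.8, 0.2, 0.2])

```text
clock: 16.35
position: [0.5827, 0.0899, -0.0163]
ee_rot: [1.91, 2.493, 0.003]
force: [-0.3, 0.4, 0.0]
width: 0.67
gripper_force: 0.0
```

Emit:
arm_command(dp=[[0, 0, 0], [0, 0, 0], [0, 0, 0], [0, 0, 0], [0, 0, 0]], angular=[[0, 0, 0], [0, 0, 0], [0, 0, 0], [0, 0, 0], [0, 0, 0]], claw=[0.2, 0.2, 0.2, 0.2, 0.2])

```text
clock: 16.85
position: [0.5821, 0.0897, -0.0171]
ee_rot: [1.91, 2.494, 0.001]
force: [-0.6, -0.9, 5.9]
width: 0.449
gripper_force: 25.0
```

Emit:
arm_command(dp=[[0, 0, -0.6], [0, 0, -1], [0, 0, -1], [0, 0, -1], [0, 0, -1], [0, 0, -1], [0.5, 0, -0.4], [0.9, -0.05, 0], [1, -0.07, 0], [1, -0.07, 0]], angular=[[0, 0, 0], [0, 0, 0], [0, 0, 0], [0, 0, 0], [0, 0, 0], [0, 0, 0], [0, 0, 0], [0, 0, 0], [0, 0, 0], [0, 0, 0]], claw=[0.2, 0.2, 0.2, 0.2, 0.2, 0.2, 0.2, 0.2, 0.2, 0.2])

```text
clock: 17.85
position: [0.5539, 0.1721, 0.1323]
ee_rot: [-1.91, -2.494, 0.001]
force: [0.2, -0.3, -1.7]
width: 0.448
gripper_force: 25.0
```

Emit:
arm_command(dp=[[1, -0.07, 0], [1, -0.07, 0], [1, -0.07, 0], [1, -0.07, 0], [1, -0.07, 0], [1, -0.07, 0], [1, -0.07, 0], [1, -0.07, 0], [1, -0.07, 0], [1, -0.07, 0]], angular=[[0, 0, 0], [0, 0, 0], [0, 0, 0], [0, 0, 0], [0, 0, 0], [0, 0, 0], [0, 0, 0], [0, 0, 0], [0, 0, 0], [0, 0, 0]], claw=[0.2, 0.2, 0.2, 0.2, 0.2, 0.2, 0.2, 0.2, 0.2, 0.2])

```text
clock: 18.85
position: [0.4713, 0.4087, 0.132]
ee_rot: [-1.909, -2.494, 0.002]
force: [0.7, 0.0, -0.5]
width: 0.449
gripper_force: 25.0
```

Emit:
arm_command(dp=[[0.7, 0, 0.7], [0, 0, 1], [0, 0, 0.8], [0, 0, 0], [0, 0, 0]], angular=[[0, 0, 0], [0, 0, 0], [0, 0, 0], [0, 0, 0], [0, 0, 0]], claw=[0.2, 0.2, 0.2, 0.2, 0.2])

```text
clock: 19.35
position: [0.4681, 0.4236, 0.0692]
ee_rot: [1.911, 2.494, -0.003]
force: [0.5, 0.1, -1.1]
width: 0.452
gripper_force: 25.0
```

```bash
python3 go.py .4698 .4250 .0265
```

```text
t 19.35 pos [0.4681 0.4236 0.0692] yaw 15.1 zaxis [-0.001 -0.002 -1.   ] w 0.452 gf 25.0 F [ 0.5  0.1 -1.1] j7 -0.39
units dp [0.04 0.08 1.71] rz 0.01
```

Emit:
arm_command(dp=[[0.04, 0.08, 0.4], [0, 0, 0.5], [0, 0, 0.5], [0, 0, 0.3], [0, 0, 0], [0, 0, 0], [0, 0, 0], [0, 0, 0], [0, 0, 0], [0, 0, 0]], angular=[[0, 0, 0], [0, 0, 0], [0, 0, 0], [0, 0, 0], [0, 0, 0], [0, 0, 0], [0, 0, 0], [0, 0, 0], [0, 0, 0], [0, 0, 0]], claw=[0.2, 0.2, 0.2, 0.2, 0.2, 0.8, 0.8, 0.8, 0.8, 0.8])

```text
clock: 20.35
position: [0.4703, 0.4258, 0.0278]
ee_rot: [1.91, 2.494, 0.001]
force: [-0.3, 0.5, 0.4]
width: 0.785
gripper_force: 0.0
```

Emit:
arm_command(dp=[[0, 0, -0.7], [0, 0, -1], [0, 0, -1], [-0.5, 0, -1], [-0.8, -0.05, -0.1], [-1, -0.05, 0], [-1, -0.05, 0], [-1, -0.05, 0], [-1, -0.05, 0], [-1, -0.05, 0]], angular=[[0, 0, 0], [0, 0, 0], [0, 0, 0], [0, 0, 0], [0, 0, 0], [0, 0, 0], [0, 0, 0], [0, 0, 0], [0, 0, 0], [0, 0, 0]], claw=[0.8, 0.8, 0.8, 0.8, 0.8, 0.8, 0.8, 0.8, 0.8, 0.8])

```text
clock: 21.35
position: [0.5038, 0.2697, 0.122]
ee_rot: [-1.911, -2.493, 0.001]
force: [0.9, 0.4, 0.3]
width: 0.8
gripper_force: 0.0
```

Emit:
arm_command(dp=[[-1, -0.03, 0], [-1, -0.03, 0], [-1, -0.03, 0], [-1, -0.03, 0], [-1, -0.03, 0], [-1, -0.03, 0], [-1, -0.03, 0], [-1, -0.03, 0], [-1, -0.03, 0], [-1, -0.03, 0]], angular=[[0, 0, 0], [0, 0, 0], [0, 0, 0], [0, 0, 0], [0, 0, 0], [0, 0, 0], [0, 0, 0], [0, 0, 0], [0, 0, 0], [0, 0, 0]], claw=[0.9, 0.9, 0.9, 0.9, 0.9, 0.9, 0.9, 0.9, 0.9, 0.9])

```text
clock: 22.35
position: [0.5613, 0.0266, 0.1221]
ee_rot: [-1.911, -2.493, 0.001]
force: [0.2, -0.1, 0.2]
width: 0.9
gripper_force: 0.0
```

Emit:
arm_command(dp=[[-1, 0, 0], [-1, 0, 0], [-1, 0, 0], [0, 0, 0], [0, 0, 0]], angular=[[0, 0, 0], [0, 0, 0], [0, 0, 0], [0, 0, 0], [0, 0, 0]], claw=[0.9, 0.9, 0.9, 0.9, 0.9])

```text
clock: 22.85
position: [0.5807, -0.045, 0.122]
ee_rot: [-1.912, -2.492, 0.001]
force: [0.3, 0.0, -0.8]
width: 0.899
gripper_force: 0.0
```

```bash
python3 - <<'E'
from h import *
from cell import arm
im=arm.get_image("wrist");cv2.imwrite("pics/w6.png",im["frame"][:,:,::-1]);meas(im,(.58,-.0455),.036,.015);meas(im,(.448,.059),.045,.012);meas(im,(.448,.059),.02,.045,.008);meas(im,(.453,-.052),.034,.015)
s=arm.get_image("side");meas(s,(.4715,.4285),.03,.057)
E
python3 go.py .579 -.0455 -.0175
```

```text
2751 c 0.5812 -0.0469 D 0.0539 mean [ 0.581  -0.0461  0.0149]
7462 c 0.4494 0.0565 D 0.0721 mean [0.4519 0.0544 0.0119]
534 c 0.4497 0.0566 D 0.0139 mean [0.4515 0.0563 0.0459]
1986 c 0.4556 -0.0533 D 0.046 mean [ 0.4559 -0.0525  0.0147]
245 c 0.4704 0.4273 D 0.044 mean [0.4699 0.4297 0.0572]
t 22.95 pos [ 0.5808 -0.0432  0.1221] yaw 15.1 zaxis [-0.001  0.001 -1.   ] w 0.903 gf 0.0 F [-0.2  1.1  1. ] j7 0.43
units dp [-0.07 -0.09  5.59] rz 0.02
```

View pics/w6.png

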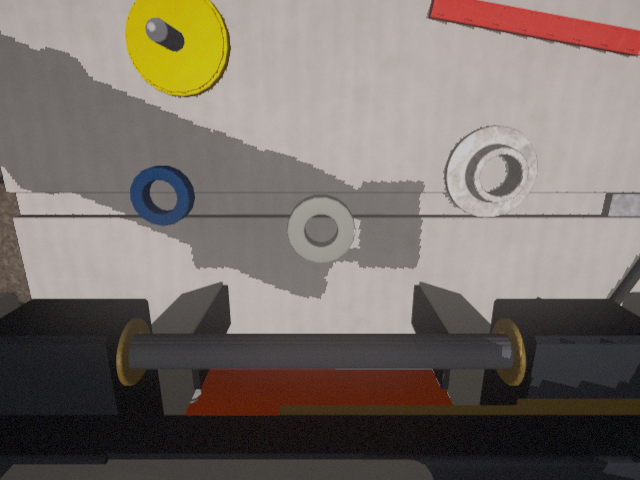

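The wrist view shows white at (321,230), blue at (162,195), the yellow foot at (178,43) and the flange at (491,170). The orange guard appears at the bottom edge. I'll check its distance before descending.

```bash
python3 - <<'E'
from h import *
im=dict(np.load("scene0.npz"));P=pts(im);hsv=cv2.cvtColor(im["frame"],cv2.COLOR_RGB2HSV)
m=cv2.inRange(hsv,(0,150,60),(14,255,255))>0;m[:,:510]=False
Q=P[m];Q=Q[(Q[:,2]>.02)&(Q[:,2]<.4)]
for a in(.45,.5,.55,.6,.65):
    q=Q[abs(Q[:,0]-a)<.025]
    if len(q):print(a,np.percentile(q[:,1],[1,50,99]).round(3),q[:,2].min().round(3),q[:,2].max().round(3))
E
```

```text
0.45 [-0.221 -0.201 -0.183] 0.021 0.103
0.5 [-0.218 -0.19  -0.165] 0.023 0.145
0.55 [-0.209 -0.175 -0.148] 0.046 0.286
0.6 [-0.203 -0.162 -0.134] 0.071 0.29
0.65 [-0.154 -0.137 -0.12 ] 0.101 0.233
```

Guard is ≥85 mm away in y, so it's clear.

Emit:
arm_command(dp=[[-0.12, -0.02, 0.7], [0, 0, 1], [0, 0, 1], [0, 0, 1], [0, 0, 1], [0, 0, 0.6], [0, 0, 0.28], [0, 0, 0], [0, 0, 0], [0, 0, 0]], angular=[[0, 0, 0], [0, 0, 0], [0, 0, 0], [0, 0, 0], [0, 0, 0], [0, 0, 0], [0, 0, 0], [0, 0, 0], [0, 0, 0], [0, 0, 0]], claw=[0.9, 0.9, 0.9, 0.9, 0.9, 0.9, 0.9, 0.9, 0.3, 0.3])

```text
clock: 23.95
position: [0.5825, -0.0471, -0.0159]
ee_rot: [1.91, 2.493, 0.002]
force: [0.2, -0.3, 0.0]
width: 0.774
gripper_force: 0.0
```

Emit:
arm_command(dp=[[0, 0, 0], [0, 0, 0], [0, 0, 0], [0, 0, 0], [0, 0, 0]], angular=[[0, 0, 0], [0, 0, 0], [0, 0, 0], [0, 0, 0], [0, 0, 0]], claw=[0.3, 0.3, 0.3, 0.3, 0.3])

```text
clock: 24.45
position: [0.582, -0.0471, -0.0165]
ee_rot: [1.91, 2.494, 0.001]
force: [-0.8, 0.3, 6.9]
width: 0.568
gripper_force: 25.0
```

```bash
python3 go.py .4490 .0573 -.0045
```

```text
t 24.45 pos [ 0.582  -0.0471 -0.0165] yaw 15.1 zaxis [ 0.001  0.    -1.   ] w 0.568 gf 25.0 F [-0.8  0.3  6.9] j7 0.51
units dp [ 5.42 -4.05 -0.48] rz 0.01
```

Emit:
arm_command(dp=[[0, 0, -0.6], [0, 0, -1], [0, 0, -1], [0, 0, -0.8], [0.6, -0.4, 0], [0.95, -0.7, 0], [0.95, -0.7, 0], [0.95, -0.7, 0], [0.95, -0.7, 0], [0.95, -0.7, 0]], angular=[[0, 0, 0], [0, 0, 0], [0, 0, 0], [0, 0, 0], [0, 0, 0], [0, 0, 0], [0, 0, 0], [0, 0, 0], [0, 0, 0], [0, 0, 0]], claw=[0.3, 0.3, 0.3, 0.3, 0.3, 0.3, 0.3, 0.3, 0.3, 0.3])

```text
clock: 25.45
position: [0.4519, 0.0572, 0.0688]
ee_rot: [1.911, 2.493, 0.001]
force: [-0.4, 1.6, -0.0]
width: 0.575
gripper_force: 25.0
```

Emit:
arm_command(dp=[[0, 0, 0], [0, 0, 0]], angular=[[0, 0, 0], [0, 0, 0]], claw=[0.3, 0.3])

```text
clock: 25.65
position: [0.453, 0.0569, 0.0688]
ee_rot: [1.909, 2.495, 0.002]
force: [0.1, 0.4, -0.1]
width: 0.574
gripper_force: 25.0
```

```bash
python3 go.py .4490 .0573 -.0035
```

```text
t 25.65 pos [0.453  0.0569 0.0688] yaw 15.2 zaxis [ 0.001  0.001 -1.   ] w 0.574 gf 25.0 F [ 0.1  0.4 -0.1] j7 0.22
units dp [ 0.06 -0.15  2.89] rz 0.02
```

Emit:
arm_command(dp=[[0.06, -0.15, 0.4], [0, 0, 0.6], [0, 0, 0.6], [0, 0, 0.6], [0, 0, 0.6], [0, 0, 0.09], [0, 0, 0], [0, 0, 0], [0, 0, 0], [0, 0, 0]], angular=[[0, 0, 0], [0, 0, 0], [0, 0, 0], [0, 0, 0], [0, 0, 0], [0, 0, 0], [0, 0, 0], [0, 0, 0], [0, 0, 0], [0, 0, 0]], claw=[0.3, 0.3, 0.3, 0.3, 0.3, 0.3, 0.3, 0.8, 0.8, 0.8])

```text
clock: 26.65
position: [0.4489, 0.0569, -0.0041]
ee_rot: [1.911, 2.493, 0.0]
force: [-0.3, -0.1, 0.2]
width: 0.77
gripper_force: 0.0
```

Emit:
arm_command(dp=[[0, 0, 0], [0, 0, -0.6], [0, 0, -1], [0, 0, -1], [-0.7, -0.1, -0.4], [-0.9, -0.2, 0], [-0.9, -0.2, 0], [-0.9, -0.2, 0], [-0.93, -0.2, 0], [0, 0, 0]], angular=[[0, 0, 0], [0, 0, 0], [0, 0, 0], [0, 0, 0], [0, 0, 0], [0, 0, 0], [0, 0, 0], [0, 0, 0], [0, 0, 0], [0, 0, 0]], claw=[0.8, 0.8, 0.8, 0.8, 0.8, 0.8, 0.8, 0.8, 0.8, 0.8])

```text
clock: 27.65
position: [0.4552, -0.0565, 0.0711]
ee_rot: [1.915, 2.489, -0.001]
force: [-0.5, -0.1, -0.4]
width: 0.8
gripper_force: 0.0
```

```bash
python3 - <<'E'
from h import *
from cell import arm
im=arm.get_image("wrist");meas(im,(.449,.0573),.036,.027);meas(im,(.449,.0573),.02,.045,.008);meas(im,(.4556,-.053),.034,.015)
E
python3 go.py .4552 -.053 -.0175
```

```text
6463 c 0.4484 0.0562 D 0.0542 mean [0.4483 0.0567 0.0269]
693 c 0.4491 0.0567 D 0.014 mean [0.4486 0.0559 0.0466]
2546 c 0.4554 -0.0531 D 0.046 mean [ 0.4551 -0.0523  0.0147]
t 27.7 pos [ 0.4551 -0.0548  0.0709] yaw 14.9 zaxis [ 0. -0. -1.] w 0.802 gf 0.0 F [-1.2  0.3  0.1] j7 0.47
units dp [0.07 0.02 3.54] rz -0.01
```

White is seated (top 0.027, centred). Now blue.

Emit:
arm_command(dp=[[0.04, 0.02, 0.7], [0, 0, 0.9], [0, 0, 0.9], [0, 0, 0.7], [0, 0, 0.34], [0, 0, 0], [0, 0, 0], [0, 0, 0], [0, 0, 0], [0, 0, 0]], angular=[[0, 0, 0], [0, 0, 0], [0, 0, 0], [0, 0, 0], [0, 0, 0], [0, 0, 0], [0, 0, 0], [0, 0, 0], [0, 0, 0], [0, 0, 0]], claw=[0.8, 0.8, 0.8, 0.8, 0.8, 0.8, 0.2, 0.2, 0.2, 0.2])

```text
clock: 28.7
position: [0.4558, -0.0521, -0.0172]
ee_rot: [1.91, 2.493, 0.001]
force: [-0.7, -0.1, -0.4]
width: 0.505
gripper_force: 0.5
```

Emit:
arm_command(dp=[[0, 0, 0], [0, 0, 0], [0, 0, 0]], angular=[[0, 0, 0], [0, 0, 0], [0, 0, 0]], claw=[0.2, 0.2, 0.2])

```text
clock: 29.0
position: [0.4557, -0.0522, -0.0173]
ee_rot: [1.91, 2.493, 0.001]
force: [-0.3, 0.6, 7.0]
width: 0.48
gripper_force: 25.0
```

```bash
python3 go.py .4488 .0570 .07
```

```text
t 29.0 pos [ 0.4557 -0.0522 -0.0173] yaw 15.1 zaxis [ 0.001  0.    -1.   ] w 0.48 gf 25.0 F [-0.3  0.6  7. ] j7 0.56
units dp [ 4.29  0.87 -3.49] rz 0.01
```

Emit:
arm_command(dp=[[0, 0, -0.6], [0, 0, -1], [0, 0, -1], [0, 0, -0.9], [0.7, 0.1, 0], [0.9, 0.2, 0], [0.9, 0.2, 0], [0.9, 0.2, 0], [0.9, 0.17, 0], [0, 0, 0]], angular=[[0, 0, 0], [0, 0, 0], [0, 0, 0], [0, 0, 0], [0, 0, 0], [0, 0, 0], [0, 0, 0], [0, 0, 0], [0, 0, 0], [0, 0, 0]], claw=[0.2, 0.2, 0.2, 0.2, 0.2, 0.2, 0.2, 0.2, 0.2, 0.2])

```text
clock: 30.0
position: [0.448, 0.0604, 0.0697]
ee_rot: [-1.905, -2.497, -0.001]
force: [-0.4, 0.1, -1.0]
width: 0.479
gripper_force: 25.0
```

Emit:
arm_command(dp=[[0, 0, 0], [0, 0, 0]], angular=[[0, 0, 0], [0, 0, 0]], claw=[0.2, 0.2])

```text
clock: 30.2
position: [0.4483, 0.0564, 0.0698]
ee_rot: [1.912, 2.493, -0.0]
force: [0.2, 0.1, -0.3]
width: 0.484
gripper_force: 25.0
```

```bash
python3 go.py .4488 .0570 .0115
```

```text
t 30.2 pos [0.4483 0.0564 0.0698] yaw 15.0 zaxis [-0. -0. -1.] w 0.484 gf 25.0 F [ 0.2  0.1 -0.3] j7 0.22
units dp [0.02 0.02 2.33] rz 0.0
```

Emit:
arm_command(dp=[[0.02, 0.02, 0.4], [0, 0, 0.5], [0, 0, 0.6], [0, 0, 0.6], [0, 0, 0.23], [0, 0, 0], [0, 0, 0], [0, 0, 0], [0, 0, 0], [0, 0, 0]], angular=[[0, 0, 0], [0, 0, 0], [0, 0, 0], [0, 0, 0], [0, 0, 0], [0, 0, 0], [0, 0, 0], [0, 0, 0], [0, 0, 0], [0, 0, 0]], claw=[0.2, 0.2, 0.2, 0.2, 0.2, 0.2, 0.8, 0.8, 0.8, 0.8])

```text
clock: 31.2
position: [0.449, 0.058, 0.0119]
ee_rot: [1.91, 2.494, 0.001]
force: [0.5, 0.4, 1.1]
width: 0.773
gripper_force: 0.0
```

Emit:
arm_command(dp=[[0, 0, 0], [0, 0, -0.6], [0, 0, -1], [0, 0, -1], [0, 0, -1], [-0.6, 0, -0.5], [-1, 0, 0], [-1, 0, 0], [-0.8, 0, 0], [0, 0, 0]], angular=[[0, 0, 0], [0, 0, 0], [0, 0, 0], [0, 0, 0], [0, 0, 0], [0, 0, 0], [0, 0, 0], [0, 0, 0], [0, 0, 0], [0, 0, 0]], claw=[0.8, 0.8, 0.8, 0.8, 0.8, 0.8, 0.8, 0.8, 0.8, 0.8])

```text
clock: 32.2
position: [0.4714, -0.0271, 0.1143]
ee_rot: [1.914, 2.489, -0.0]
force: [-0.5, -0.1, 0.1]
width: 0.802
gripper_force: 0.0
```

```bash
python3 go.py .4488 .0570 .1; python3 - <<'E'
from h import *
from cell import arm
im=arm.get_image("wrist");s=arm.get_image("side")
meas(im,(.449,.057),.026,.042);meas(im,(.449,.057),.036,.027)
for h in(.057,.042,.027):meas(s,(.4715,.4285),.035,h)
cv2.imwrite("pics/end.png",np.hstack([cv2.resize(im["frame"],(400,300)),cv2.resize(s["frame"][150:390,180:500],(400,300))])[:,:,::-1])
E
```

```text
t 32.2 pos [ 0.4714 -0.0271  0.1143] yaw 14.9 zaxis [ 0.001 -0.001 -1.   ] w 0.802 gf 0.0 F [-0.5 -0.1  0.1] j7 0.39
units dp [ 3.48 -0.01  0.57] rz -0.02
3089 c 0.4488 0.0561 D 0.046 mean [0.4486 0.0566 0.042 ]
1071 c 0.4487 0.056 D 0.054 mean [0.4491 0.0551 0.0267]
240 c 0.4703 0.4281 D 0.0467 mean [0.4699 0.4297 0.0572]
161 c 0.4709 0.4276 D 0.0503 mean [0.4689 0.4404 0.0424]
185 c 0.4705 0.4275 D 0.0581 mean [0.4682 0.4432 0.0273]
```

View pics/end.png

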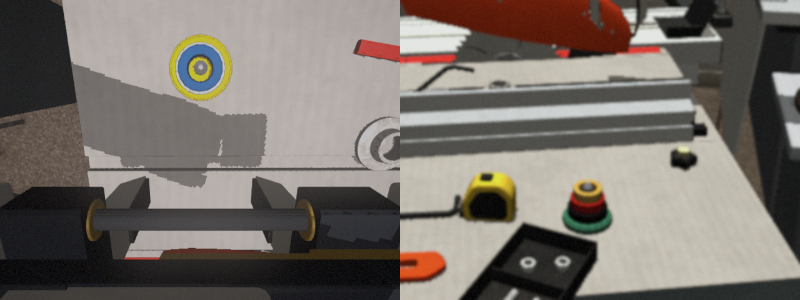

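Both stacks are right: blue on white on the yellow spindle at (200,68), and brass on red on black on the green one at (587,205). The bystanders are in place and the gripper is clear.

```bash
python3 -c "
from cell import arm
print(arm.sign_off())"
```

```text
the job is handed in; nothing more can be done
None
```

All five collars are stacked as asked and released, the blade flange, tape measure and star knob were left alone, and I handed the job in at about 32 s. The hand-in returned no verdict; my last camera check showed every collar centred and at its right height.

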